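Advance a glass rod to the stop in a cut-off jig and re-clamp it

TASK

Set the blue glass rod in the jig for its next cut: swing the red toggle lever up well open to release the clamp, slide the rod gently along its V-blocks until its end rests against the brass length stop, then swing the lever back down until it snaps over its dead centre and lies shut, clamping the rod. Let go, and leave the other things on the bench where they are.

Things in the scene. Friction and masses are not known exactly. Their poses are not given: they have to be found in the camera images.
- jig: Dark grey-green base plate of the cut-off jig, fixed to the bench, 12 mm thick; origin on the bench. In jig axes (mm) it spans x -75 to 105, y -80 to 165. The rod lies along y at x 60, axis 48 above the bench, in two steel V-blocks (52 wide in x, 48 high) at y -50 to -26 and 48 to 72. The clamp bracket spans x -66 to 12, y -9 to 31, 85 high; the lever sticks out past the plate to -x.
- lever_hinge (a point): The lever's hinge axis (along jig y) at its middle: jig (-46, 11, 74) mm; axes as the jig's.
- lever_grip (a point): Point on the centre line of the red plastic lever grip, 100 mm from the hinge and 25 mm short of the lever's end. The grip is 80 mm long (45 to 125 mm from the hinge), 22 mm wide in jig y, 16 mm thick; shut, it lies level, pointing to jig -x, its underside 66 mm above the bench, nothing below it beyond the plate's edge.
- lever (a joint): Lever angle, rad: 0 shut (level, on its stop), 1.25 fully open (nearly upright). The grip rises and goes to jig +x. Below about 0.18 it is past dead centre and pulls itself shut; from there to about 0.55 the sprung tip pushes it back open: 6 to 10 N at 100 mm from the hinge press it through, and about as much breaks it open. Higher up light friction keeps it where it is left.
- clamp_arm: Steel clamp arm with a round black sprung rubber tip, moved by the lever; origin on its hinge at jig (5, 11, 78) mm. Shut, it reaches 71 mm along jig +x and its tip presses the top of the rod with about 30 N; with the lever fully open it slopes up by 48 degrees, its end 135 mm above the bench.
- glass_rod: Loose solid blue glass rod, 22 mm diameter, 200 mm long, about 170 g, lying along jig y; origin at its centre, its own y axis along its length. It starts clamped, its +y end 25 to 65 mm short of the stop; its -y end sticks out past the V-block and the base plate.
- stop: The length stop: an upright brass plate on an aluminium carriage with a black lock knob, on a rail of the jig; origin in the plane of its face, 24 mm above the bench; axes as the jig's.
- stop_face (a point): Centre of the length stop's face, at the height of the rod's axis; axes as the jig's. The face looks to jig -y and is 36 mm wide, from 38 to 71 mm above the bench. The stop is locked and does not move. With the rod home its centre is 100 mm to the -y side of this point.
- amber_rod: Bystander: amber glass rod, 14 mm diameter, 180 mm long, lying on a black notched rod rest; origin at its centre.
- paddle: Bystander: graphite paddle with a wooden handle, 215 mm long, 14 mm high, lying on the bench; origin near its middle, underneath.
- frit_jar: Bystander: amber jar, 56 mm diameter, 75 mm high; origin at the centre of its underside.
Not all that is in view belongs to the job. What is meant by the glass_rod is not brown, green or pink, and is the smaller of those in its own colour.

How it is judged (in metres and radians):
On the way, in this order (a step that is already met when the one before it is completed fails the run):
1. the lever has been swung well open (above 0.75 rad) (value of joint lever above 0.75 rad), for 0.2 s.
2. with the lever still open (above 0.6 rad), the rod's end is within 2 mm of the stop face (value of joint lever above 0.6 rad and y of glass_rod in the frame of stop_face above -0.102 m), for 0.2 s.
At the end, for the whole second after the job is handed in: The lever lies shut (below 0.06 rad) with the clamp tip pressing the rod (over 10 N); the rod lies at rest in both V-blocks (within 4 mm and 0.04 rad), its end within 2 mm of the stop face (value of joint lever below 0.06 rad and contact force between clamp_arm and glass_rod above 10 N and y of glass_rod in the frame of stop_face above -0.102 m and x of glass_rod in the frame of stop_face between -0.004 and 0.004 m and z of glass_rod in the frame of stop_face below 0.004 m and angle between the y axis of glass_rod and the y axis of jig, either way round below 0.04 rad and linear speed of glass_rod below 0.01 m/s); the robot touches nothing.
It fails at once if the glass rod is driven against the stop with more than 60 N (contact force between glass_rod and stop above 60 N).
It fails at once if the amber rod is moved by more than 20 mm (distance of amber_rod from where it was at the start of the episode above 0.02 m).
It fails at once if the paddle is moved by more than 20 mm (distance of paddle from where it was at the start of the episode above 0.02 m).
It fails at once if the jar is moved by more than 20 mm (distance of frit_jar from where it was at the start of the episode above 0.02 m).
It also fails if it takes over 54 s, if anything falls off the work surface, if the arm or the gripper's body presses on something with over 40 N, if the wrist force passes 120 N, or if a joint passes its speed limit or range.

ROBOT

A 6-joint arm with a two-finger parallel gripper is mounted at the origin on the work surface. World frame = base frame: x ahead of the robot, y to its left, z up, the work surface at z = 0. Lengths are in mm, angles in rad, forces in N, time in s.
With the tool pointing down it reaches from about 350 to 975 mm from the base axis. Payload 7.1 kg.
Tool frame: the origin (TCP) lies at the very end of the fingers, on their centre line; the grasp point (between the pads) lies 19 mm behind it; z points along the fingers, y is the line along which they close (so a half turn about z gives the same grasp; the last joint's range is limited). The gripper opens to 88 mm and grips with 3 to 60 N. Pads are 20 mm wide; open, the fingers measure 115 mm over their backs; the gripper's body (75 mm by 178 mm) begins 61 mm behind the grasp point.
Start: joints at [-1.21, 0.423, 1.63, -0, 1.089, -0.019], TCP at [231.725, -580.438, 222.675] pointing down, gripper open.
Joint ranges: [-3, 3], [-0.9, 2.11], [0.09, 2.58], [-1.31, 4.45], [0.11, 2.69], [-2.54, 2.54]. Speed limits (rad/s): [2.39, 2.39, 3.01, 3.14, 3.14, 3.14].

INTERFACE

Orientations are given as a rotation vector (axis times angle).
In Python, from workcell import ctrl gives the robot as it stands. The module is installed in compiled form; this text tells all that it offers.
- The arm moves only by the shell command python3 -m inch 'ROWS'. ROWS is JSON, a list of rows, each a list of 7 numbers: the shift along the tool's x, y, z scaled (see below), then the turn, a rotation vector about the tool's x, y, z scaled (see below), then the closure, from -1 (fully open) to 1 (shut). In form: [[tx, ty, tz, wx, wy, wz, hand], ...]. A call has 1 to 10 rows; each row is the pose to reach, as a shift and turn from the pose commanded when the call began, along the tool's axes at that moment; what a row does not reach only later rows make up. The controller multiplies each number of a shift by 0.15 m and each number of a turn by pi/4 rad. A row lasts 1/8 s, in which the tool goes at most 62.5 mm and 10.7 degrees, less where a joint would pass 70% of its speed; a pose out of reach is approached as far as the arm can. A call with a number of a shift or a turn outside -1 to 1 is refused whole. A call with a gripper value outside its range is refused whole. The fingers move at their own pace and stop on an object; the grip force is fixed at half the most. Time passes only in rows, so rows that repeat a pose let the fingers close. It gives the time, the measured TCP pose, the force, the opening and the grip force at its end, in the units of the state.
- ctrl.get_obs(): the state, without advancing time (a new reading comes with each control period).
- ctrl.get_image(name): name is "scene" or "top"; returns the picture (480x640x3 uint8, red, green, blue); there is no depth.
- ctrl.camera_params(name): a dict with "vfov" (degrees; the focal length in pixels is half the picture's height over the tangent of half this angle, whatever the lens; pixels are square), "cx", "cy" (the principal point, pixels), "eye" and "attitude" of the camera in the world. Camera axes: x right, y up, looking along -z (the intrinsics and any distortion apply to the point x, -y, -z); pixel columns grow to the right and rows downward; lengths in mm; the calibration is good to about 2 mm. A picture is of the moment at which its call begins. camera_params takes no time and is no camera call.
- ctrl.close_job(): hands the job in; it is judged then, once.
The state is a dict: "t": time; "qpos": joint angles; "qvel": joint speeds; "joint_torque": joint torques, N m; "ee_pos": TCP position; "orientation": TCP orientation; "ft_force": force on the tool from outside, world axes, zero at the start; "moment": the same for the moment, N m; "width": finger opening in mm; "grasp_force": force on a finger pad.
Only numpy, scipy, OpenCV 4.12 (cv2) and the standard library are available. Lean on these libraries where they do the work, as an engineer would, in place of code of your own. Each camera call takes 0.05 s, during which the arm holds its last target. There are 200 camera calls.

## Working session

There is one attempt and no reset: what is moved stays moved. The work goes in short steps, Python scripts to look and compute and a shell command to move; the robot and the scene stay as the last step left them, time stands still between calls to the robot, and variables do not carry over. Pictures are saved under pics/ and viewed, at most 10 in all, crops included, and the job is handed in when it is done.

```bash
mkdir -p pics; python3 - <<'E'
from workcell import ctrl
import cv2
for n in("scene","top"):
    cv2.imwrite(f"pics/{n}0.png",ctrl.get_image(n)[:,:,::-1]); print(ctrl.camera_params(n))
print(ctrl.get_obs())
E
```

```text
{'vfov': 55.577687316317764, 'cx': 319.1707833649049, 'cy': 243.2008657697605, 'eye': array([825.2771194 , 504.51982344, 874.86624152]), 'attitude': array([0.24955218, 0.78670057, 2.46980733])}
{'vfov': 45.14159897955026, 'cx': 308.14010906459515, 'cy': 250.46921403318024, 'eye': array([ 354.80213161,   57.13234284, 1508.0308032 ]), 'attitude': array([ 0.07124022, -0.09133138, -1.56417367])}
{'t': 0.1, 'qpos': array([-1.20997845e+00,  4.23761561e-01,  1.63061231e+00,  7.59556610e-06,
        1.08859339e+00, -1.89906987e-02]), 'qvel': array([-0.00106994, -0.00096623, -0.0005462 , -0.00199879,  0.00028438,
       -0.00179252]), 'joint_torque': array([-1.42467634e-04, -5.45608664e+01, -2.74326771e+01,  6.44942187e-02,
        1.87674601e-02, -1.65286298e-05]), 'ee_pos': array([ 231.567636  , -579.9761802 ,  221.98171084]), 'orientation': array([-3.08378374e+00, -5.92761088e-01,  3.56680309e-04]), 'ft_force': array([-0.39358334,  0.51607815, -0.79895521]), 'moment': array([ 0.05549379,  0.00016375, -0.00709062]), 'grasp_force': 0.0, 'width': 87.84898486625859}
```

View pics/scene0.png

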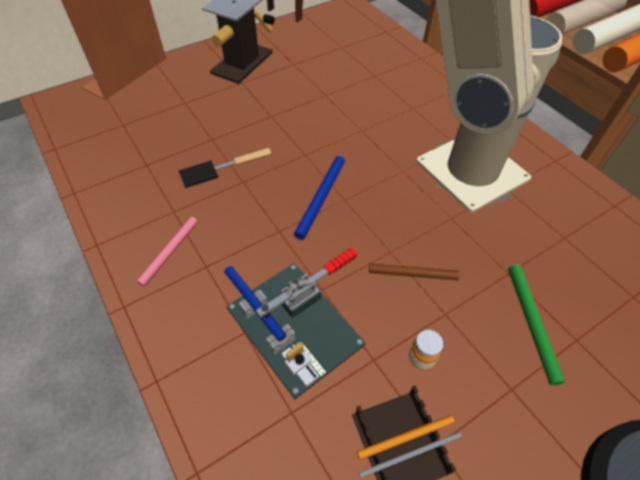

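View pics/top0.png

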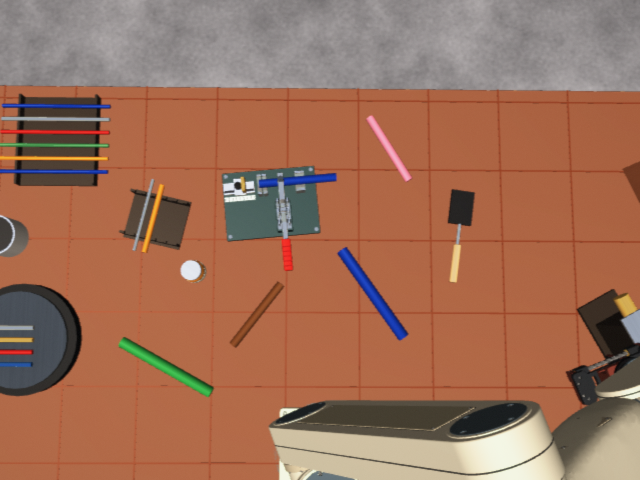

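The views show the jig upright in the top view: the plate spans about (222–320, 167–241), the rod runs (258–336, 180), and the red grip is at about (287, 254). Jig axes lie close to the world axes. The larger blue rod at (372, 293) is a decoy. Next I measure the plate, rod and grip.

```bash
cat > h.py <<'E'
from workcell import ctrl
import cv2, numpy as np
from scipy.spatial.transform import Rotation as R
def rays(n,px):
    p=ctrl.camera_params(n); f=240/np.tan(np.radians(p['vfov'])/2)
    px=np.atleast_2d(px).astype(float)
    d=np.c_[(px[:,0]-p['cx'])/f,-(px[:,1]-p['cy'])/f,-np.ones(len(px))]
    return p['eye'],R.from_rotvec(p['attitude']).apply(d)
def onz(n,px,z):
    e,d=rays(n,px); return e+d*((z-e[2])/d[:,2])[:,None]
def proj(n,X):
    p=ctrl.camera_params(n); f=240/np.tan(np.radians(p['vfov'])/2)
    c=R.from_rotvec(p['attitude']).inv().apply(np.atleast_2d(X)-p['eye'])
    return np.c_[p['cx']-f*c[:,0]/c[:,2],p['cy']+f*c[:,1]/c[:,2]]
def mask(n,im,lo,hi,box):
    h=cv2.cvtColor(im,cv2.COLOR_RGB2HSV); m=cv2.inRange(h,lo,hi)
    k=np.zeros_like(m); x0,y0,x1,y1=box; k[y0:y1,x0:x1]=m[y0:y1,x0:x1]; return k
def big(m):
    c=max(cv2.findContours(m,0,2)[0],key=cv2.contourArea); return c
E
python3 - <<'E'
from h import *
np.set_printoptions(precision=1,suppress=True)
for n,bp,bb,br in(("top",(210,155,335,250),(240,165,345,200),(270,230,300,280)),("scene",(215,250,375,405),(215,255,295,345),(320,240,365,280))):
    im=ctrl.get_image(n)
    h=cv2.cvtColor(im,cv2.COLOR_RGB2HSV)
    print(n, 'plate hsv',h[225,245] if n=='top' else h[330,325])
    m=mask(n,im,(60,25,20),(105,255,110),bp)
    c=cv2.convexHull(big(cv2.morphologyEx(m,cv2.MORPH_OPEN,np.ones((3,3)))))
    q=cv2.approxPolyN(c,4)[0] if hasattr(cv2,'approxPolyN') else cv2.boxPoints(cv2.minAreaRect(c))
    print('plate',q.tolist(),onz(n,q.reshape(-1,2),12))
    b=big(mask(n,im,(105,120,40),(130,255,255),bb)); r=cv2.minAreaRect(b)
    bx=cv2.boxPoints(r); s=sorted(range(4),key=lambda i:bx[i][0])
    e=np.array([(bx[s[0]]+bx[s[1]])/2,(bx[s[2]]+bx[s[3]])/2]); print('rod',e,onz(n,e,52))
    g=big(mask(n,im,(0,180,80),(4,255,255),br)); r=cv2.minAreaRect(g)
    bx=cv2.boxPoints(r); print('grip',r,onz(n,[r[0]],80))
E
```

```text
top plate hsv [ 85  56 101]
plate [[281, 235], [227, 240], [224, 203], [277, 184]] [[550.6 109.3  12. ]
 [536.6 249.8  12. ]
 [634.3 259.5  12. ]
 [686.  121.1  12. ]]
rod [[283.2 181.2]
 [335.2 176.7]] [[684.6 103.6  52. ]
 [697.4 -30.   52. ]]
grip ((286.7623291015625, 254.38525390625), (31.506439208984375, 8.872502326965332), 84.80557250976562) [[493.2  92.2  80. ]]
scene plate hsv [86 55 79]
plate [[365, 343], [324, 375], [266, 309], [320, 293]] [[537.1 248.9  12. ]
 [642.8 259.8  12. ]
 [668.9  75.5  12. ]
 [551.7 103.8  12. ]]
rod [[226.1 267.7]
 [258.9 307.1]] [[700.7 -36.   52. ]
 [686.1  84.   52. ]]
grip ((340.91802978515625, 259.82598876953125), (11.257706642150879, 34.84829330444336), 55.304847717285156) [[493.4  92.1  80. ]]
```

```bash
python3 - <<'E'
from h import *
np.set_printoptions(precision=1,suppress=True)
for n,bb,ax in(("top",(240,165,345,200),0),("scene",(215,255,295,345),0)):
    im=ctrl.get_image(n)
    m=mask(n,im,(105,120,40),(130,255,255),bb); y,x=np.nonzero(m)
    P=onz(n,np.c_[x,y],52)[:,:2]
    vx,vy,x0,y0=cv2.fitLine(P.astype(np.float32),cv2.DIST_HUBER,0,.1,.1).ravel()
    s=np.sign(vy);u=np.array([vx,vy])*s; t=(P-[x0,y0])@u
    a,b=np.percentile(t,[.3,99.7]); print(n,'yaw',np.degrees(np.arctan2(-u[0],u[1])),'ends',[x0,y0]+a*u,[x0,y0]+b*u)
    g=big(mask(n,im,(0,180,80),(4,255,255),(270,230,300,280) if n=='top' else (320,240,365,280)))
    vx,vy,_,_=cv2.fitLine(onz(n,g.reshape(-1,2),80)[:,:2].astype(np.float32),cv2.DIST_L2,0,.1,.1).ravel(); print('lever yaw',np.degrees(np.arctan(vy/vx)))
    yaw=np.radians(4.9); Rz=R.from_euler('z',yaw)
    o=np.array([493.3,92.2,0])-Rz.apply([-131,11,0]); print('jig o',o)
    x0,y0,x1,y1=(205,145,345,275) if n=='top' else (210,235,375,410)
    k=5 if n=='top' else 3.4
    c=cv2.resize(im[y0:y1,x0:x1,::-1],None,fx=k,fy=k,interpolation=cv2.INTER_CUBIC)
    J=np.array([[-75,-80,12],[105,-80,12],[105,165,12],[-75,165,12],[60,-50,59],[60,72,59],[-46,11,74],[-171,11,74],[60,-26,59]])
    for q in proj(n,Rz.apply(J)+o): cv2.circle(c,tuple(int(v) for v in (q+.5-[x0,y0])*k),3,(0,255,255),-1)
    cv2.imwrite(f'pics/{n}1.png',c)
E
```

```text
top yaw 5.661473 ends [697.5 -29.7] [678.1 165.7]
lever yaw 4.0189385
jig o [624.8  92.4   0. ]
scene yaw 5.316459 ends [698.8 -35.2] [680.  166.4]
lever yaw 11.519421
jig o [624.8  92.4   0. ]
```

View pics/top1.png

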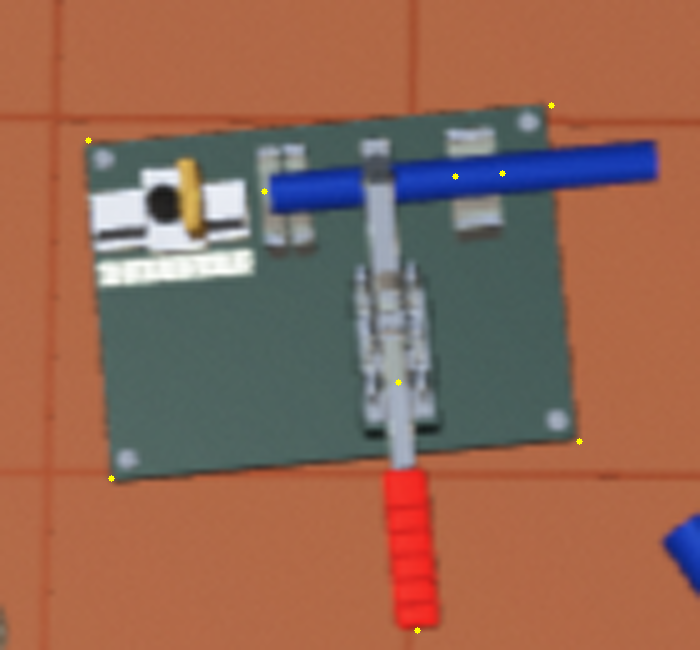

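View pics/scene1.png

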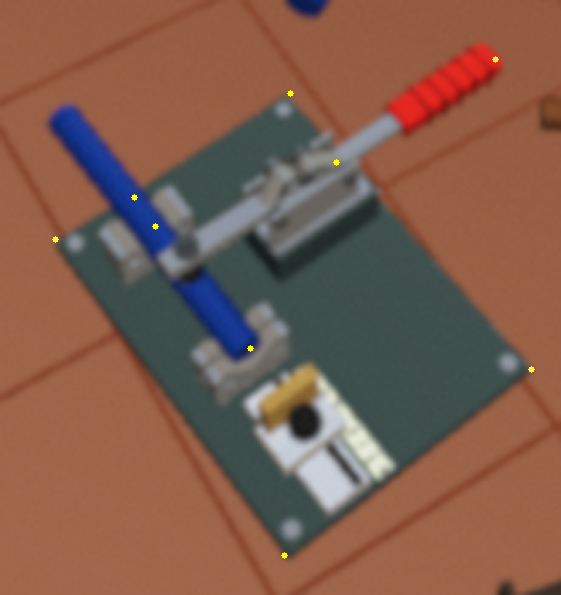

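The overlay shows the model matching the plate, lever and rod to about 2–3 mm. The brass face is at about crop (202, 197) in the top view and the rod's end at (270, 193). I'll write a helper that converts jig targets into row units.

```bash
cat >> h.py <<'E'
O=np.array([624.6,93.4,0]); RZ=R.from_euler('z',5.1,degrees=True)
def go(J,tilt=0,lim=1.0):
    """units for TCP at jig point J; tool y along jig -y, tool z down (tilted about jig y by tilt rad)"""
    o=ctrl.get_obs(); T=R.from_rotvec(o['orientation'])
    W=RZ.apply(np.array(J,float))+O
    G=RZ*R.from_euler('y',tilt)*R.from_matrix(np.diag([1.,-1,-1]))
    s=T.inv().apply(W-o['ee_pos'])/150; w=(T.inv()*G).as_rotvec()/(np.pi/4)
    print('shift',s.round(3),'turn',w.round(3),'n',round(max(abs(s).max(),1e-9),2))
def st():
    o=ctrl.get_obs(); print(round(o['t'],2),'jigTCP',RZ.inv().apply(o['ee_pos']-O).round(1),'F',RZ.inv().apply(o['ft_force']).round(1),'w',round(o['width'],1),'g',round(o['grasp_force'],1))
E
python3 - <<'E'
from h import *
go([-146,11,160]); st()
a=onz('top',[[244.7,183.9]],68); b=onz('top',[[258.6,183.0]],50)
print(RZ.inv().apply(a-O),RZ.inv().apply(b-O))
print(RZ.inv().apply(onz('top',[[336,176.9]],50)-O))
E
```

```text
shift [ 3.187 -3.549  0.418] turn [-0.001  0.     0.37 ] n 3.55
0.3 jigTCP [-451.3 -636.1  222.4] F [-0.7 -0.7 -0. ] w 87.6 g 0.0
[[ 57.97192469 102.40297268  68.        ]] [[61.53185339 68.14480706 50.        ]]
[[  61.22455024 -131.47661567   50.        ]]
```

```bash
python3 -m inch '[[0.8,-0.89,0,0,0,0.37,-1],[0.8,-0.89,0,0,0,0.37,-1],[0.8,-0.89,0,0,0,0.37,-1],[0.8,-0.89,0,0,0,0.37,-1]]'; python3 -c "
from h import *
go([-146,11,160])"
```

```text
t: 0.8
ee_pos: [294.2, -408.8, 222.7]
orientation: [-3.137, -0.145, 0.001]
ft_force: [0.1, -0.5, 0.9]
width: 87.8
grasp_force: 0.0
shift [ 1.53  -3.207  0.422] turn [-0.002  0.     0.005] n 3.21
```

```bash
r='[[0.48,-1,0,0,0,0,-1],[0.48,-1,0,0,0,0,-1],[0.48,-1,0,0,0,0,-1]]'
python3 -m inch '[[0.48,-1,0,0,0,0,-1],[0.48,-1,0,0,0,0,-1],[0.48,-1,0,0,0,0,-1]]' >/dev/null
python3 -m inch '[[0.48,-1,0,0,0,0,-1],[0.48,-1,0,0,0,0,-1],[0.48,-1,0,0,0,0,-1]]' >/dev/null
python3 -m inch '[[0.48,-1,0.2,0,0,0,-1],[0.48,-1,0.2,0,0,0,-1],[0.48,-1,0.2,0,0,0,-1],[0.48,-1,0.2,0,0,0,-1]]'; python3 -c "
from h import *
go([-146,11,55])"
```

```text
t: 2.05
ee_pos: [470.2, 57.2, 192.2]
orientation: [-3.138, -0.146, -0.0]
ft_force: [-0.2, -0.8, -0.4]
width: 87.6
grasp_force: 0.0
shift [ 0.074 -0.222  0.915] turn [-0.    -0.     0.005] n 0.92
```

```bash

python3 -m inch '[[0.075,-0.22,0.2,0,0,0,-1],[0.075,-0.22,0.6,0,0,0,-1],[0.075,-0.22,0.91,0,0,0,-1],[0.075,-0.22,0.91,0,0,0,-1],[0.075,-0.22,0.91,0,0,0,-1]]'; python3 - <<'E'
from h import *
st(); go([-146,11,55])
n='scene';im=ctrl.get_image(n); cv2.imwrite('pics/s2.png',cv2.resize(im[160:340,220:460,::-1],None,fx=3,fy=3))
E
```

```text
t: 2.68
ee_pos: [478.2, 88.7, 57.5]
orientation: [-3.138, -0.138, -0.002]
ft_force: [0.7, 0.1, 0.3]
width: 87.9
grasp_force: 0.0
2.67 jigTCP [-146.3    8.3   57.5] F [0.7 0.1 0.3] w 87.9 g 0.0
shift [ 0.002 -0.018  0.017] turn [-0.    -0.002 -0.001] n 0.02
```

View pics/s2.png

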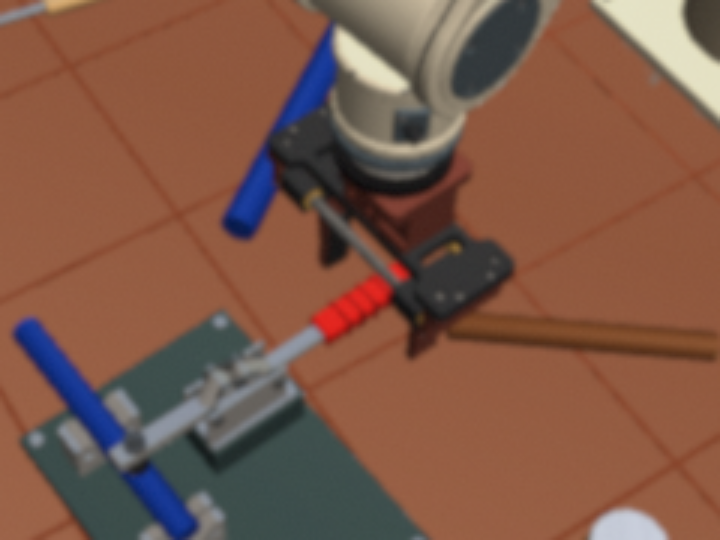

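The fingers straddle the red grip, at crop (375, 285) in this view. I'll close them on it.

```bash

python3 -m inch '[[0,-0.02,0.01,0,0,0,1],[0,-0.02,0.01,0,0,0,1],[0,-0.02,0.01,0,0,0,1],[0,-0.02,0.01,0,0,0,1],[0,-0.02,0.01,0,0,0,1],[0,-0.02,0.01,0,0,0,1],[0,-0.02,0.01,0,0,0,1],[0,-0.02,0.01,0,0,0,1]]'; python3 - <<'E'
from h import *
st()
for th in np.arange(0,1.06,.15):
    print(th.round(2),'x',(100*(1-np.cos(th))/150).round(3),'z',(-100*np.sin(th)/150).round(3))
E
```

```text
t: 3.72
ee_pos: [476.8, 90.3, 54.6]
orientation: [3.135, 0.143, -0.001]
ft_force: [1.9, -16.1, 0.2]
width: 21.9
grasp_force: 30.0
3.73 jigTCP [-147.5   10.1   54.6] F [  0.5 -16.2   0.2] w 21.9 g 30.0
0.0 x 0.0 z -0.0
0.15 x 0.007 z -0.1
0.3 x 0.03 z -0.197
0.45 x 0.066 z -0.29
0.6 x 0.116 z -0.376
0.75 x 0.179 z -0.454
0.9 x 0.252 z -0.522
1.05 x 0.335 z -0.578
```

```bash

python3 -m inch '[[0,0.01,0,0,0,0,1],[0.007,0.01,-0.1,0,0,0,1],[0.03,0.01,-0.197,0,0,0,1],[0.066,0.01,-0.29,0,0,0,1],[0.116,0.01,-0.376,0,0,0,1],[0.179,0.01,-0.454,0,0,0,1],[0.252,0.01,-0.522,0,0,0,1],[0.335,0.01,-0.578,0,0,0,1],[0.335,0.01,-0.578,0,0,0,1],[0.335,0.01,-0.578,0,0,0,1]]'; python3 - <<'E'
from h import *
st()
n='scene';im=ctrl.get_image(n); cv2.imwrite('pics/s3.png',cv2.resize(im[160:340,220:460,::-1],None,fx=3,fy=3))
E
```

```text
t: 4.97
ee_pos: [526.7, 95.0, 141.8]
orientation: [3.138, 0.14, -0.002]
ft_force: [-2.1, -4.7, 1.2]
width: 21.7
grasp_force: 30.0
4.97 jigTCP [-97.4  10.3 141.8] F [-2.5 -4.5  1.2] w 21.7 g 30.0
```

View pics/s3.png

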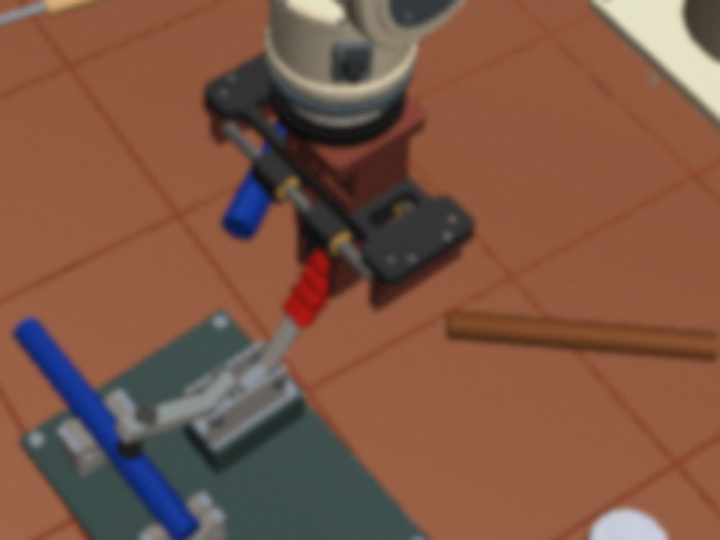

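The lever is open at about 1.04 rad with the clamp arm raised. Next I release, lift, and head for the rod's -y end with the fingers shut.

```bash

python3 -m inch '[[0,0,0,0,0,0,-1],[0,0,0,0,0,0,-1],[0,0,0,0,0,0,-1],[0,0,0,0,0,0,-1],[0,0,0,0,0,0,-1],[0,0,-0.3,0,0,0,-1],[0,0,-0.6,0,0,0,-1],[0,0,-0.6,0,0,0,-1]]' >/dev/null
python3 -m inch '[[0,0.4,0,0,0,0,1],[0.4,0.8,0,0,0,0,1],[0.8,1,0,0,0,0,1],[1,1,0,0,0,0,1],[1,1,0,0,0,0,1],[1,1,0,0,0,0,1]]'; python3 - <<'E'
from h import *
st()
go([60.5,-170,36])
n='top';im=ctrl.get_image(n);g=mask(n,im,(0,180,80),(4,255,255),(265,190,310,285)); y,x=np.nonzero(g); print(x.min(),x.max(),y.min(),y.max())
th=1.04;print(proj(n,RZ.apply([[-46-l*np.cos(th),11,74+l*np.sin(th)] for l in(45,125)])+O))
E
```

```text
t: 6.78
ee_pos: [688.2, -40.5, 229.5]
orientation: [-3.138, -0.14, 0.005]
ft_force: [0.2, 0.1, 0.2]
width: 31.2
grasp_force: 0.0
6.78 jigTCP [  51.4 -139.   229.5] F [0.2 0.1 0.2] w 31.2 g 0.0
shift [0.065 0.208 1.29 ] turn [-0.001  0.004  0.   ] n 1.29
280 289 227 246
[[284.1812709  227.80248682]
 [284.74495369 240.84364878]]
```

```bash

python3 -m inch '[[0.065,0.21,0,0,0,0,1],[0.065,0.21,0.3,0,0,0,1],[0.065,0.21,0.7,0,0,0,1],[0.065,0.21,1,0,0,0,1],[0.065,0.21,1,0,0,0,1]]' >/dev/null
python3 -m inch '[[0,0,0.29,0,0,0,1],[0,0,0.29,0,0,0,1],[0,0,0.29,0,0,0,1]]' ; python3 - <<'E'
from h import *
st()
go([60.5,-145,36])
n='scene';im=ctrl.get_image(n); cv2.imwrite('pics/s4.png',cv2.resize(im[200:380,170:410,::-1],None,fx=3,fy=3))
E
```

```text
t: 7.82
ee_pos: [703.5, -71.2, 40.7]
orientation: [3.138, 0.14, 0.005]
ft_force: [-0.4, 0.5, 0.3]
width: 0.6
grasp_force: 0.0
7.83 jigTCP [  63.9 -170.9   40.7] F [-0.3  0.5  0.3] w 0.6 g 0.0
shift [-0.023 -0.173  0.031] turn [ 0.001 -0.004  0.001] n 0.17
```

View pics/s4.png

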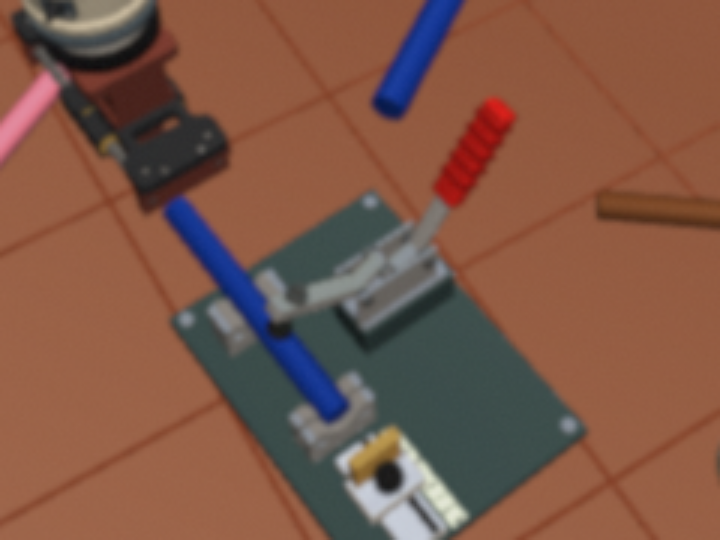

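The lever stays up and the shut fingers are just behind the rod's end, at crop (180, 205). I'll push gently along +y, tool -y.

```bash

python3 -m inch '[[-0.02,-0.08,0.03,0,0,0,1],[-0.02,-0.13,0.03,0,0,0,1],[-0.02,-0.16,0.03,0,0,0,1],[-0.02,-0.18,0.03,0,0,0,1],[-0.02,-0.2,0.03,0,0,0,1],[-0.02,-0.22,0.03,0,0,0,1],[-0.02,-0.24,0.03,0,0,0,1],[-0.02,-0.26,0.03,0,0,0,1],[-0.02,-0.28,0.03,0,0,0,1],[-0.02,-0.3,0.03,0,0,0,1]]';python3 - <<'E'
from h import *
st()
E
```

```text
t: 9.12
ee_pos: [695.2, -26.5, 33.4]
orientation: [3.138, 0.14, -0.0]
ft_force: [-0.5, -1.8, 0.7]
width: 0.7
grasp_force: 0.9
9.12 jigTCP [  59.6 -125.7   33.4] F [-0.6 -1.7  0.7] w 0.7 g 0.9
```

```bash

python3 -m inch '[[0,-0.01,0,0,0,0,1],[0,-0.02,0,0,0,0,1],[0,-0.03,0,0,0,0,1],[0,-0.04,0,0,0,0,1],[0,-0.05,0,0,0,0,1],[0,-0.055,0,0,0,0,1],[0,-0.055,0,0,0,0,1]]';python3 - <<'E'
from h import *
st()
n='top';im=ctrl.get_image(n)
m=mask(n,im,(105,120,40),(130,255,255),(235,165,345,200)); y,x=np.nonzero(m); e=x.min(); b=[[e-.5,y[x==e].mean()]]
print(b,RZ.inv().apply(onz(n,b,50)-O))
E
```

```text
t: 10.0
ee_pos: [694.4, -18.3, 33.3]
orientation: [-3.138, -0.14, 0.0]
ft_force: [-0.6, -1.2, 0.2]
width: 0.6
grasp_force: 0.5
10.0 jigTCP [  59.6 -117.5   33.3] F [-0.7 -1.1  0.2] w 0.6 g 0.5
[[np.float64(249.5), np.float64(184.0)]] [[60.83130312 91.59350694 50.        ]]
```

```bash

python3 -m inch '[[0,-0.005,0,0,0,0,1],[0,-0.01,0,0,0,0,1],[0,-0.015,0,0,0,0,1],[0,-0.02,0,0,0,0,1],[0,-0.025,0,0,0,0,1],[0,-0.03,0,0,0,0,1],[0,-0.03,0,0,0,0,1]]' >/dev/null;python3 -c "
from h import *
st()"
python3 -m inch '[[0,-0.004,0,0,0,0,1],[0,-0.008,0,0,0,0,1],[0,-0.008,0,0,0,0,1]]' > /dev/null;python3 -c "
from h import *
st()"
```

```text
10.93 jigTCP [  59.6 -113.    33.4] F [ 0.2 -1.8  0.5] w 0.5 g 0.7
11.3 jigTCP [  59.6 -111.8   33.4] F [-0.7 -1.9  1.5] w 0.5 g 0.8
```

```bash
for i in 1; do
python3 -m inch '[[0,-0.004,0,0,0,0,1],[0,-0.008,0,0,0,0,1],[0,-0.012,0,0,0,0,1],[0,-0.012,0,0,0,0,1]]' > /dev/null;python3 -c "
from h import *
st()"
python3 -m inch '[[0,-0.004,0,0,0,0,1],[0,-0.008,0,0,0,0,1],[0,-0.008,0,0,0,0,1]]' > /dev/null;python3 -c "
from h import *
st()"; done
```

```text
11.8 jigTCP [  59.6 -110.    33.4] F [-0.8 -1.6  0.9] w 0.6 g 0.8
12.18 jigTCP [  59.7 -108.8   33.4] F [ 0.1 -1.   0.6] w 0.6 g 0.8
```

```bash

python3 -m inch '[[0,-0.004,0,0,0,0,1],[0,-0.008,0,0,0,0,1],[0,-0.012,0,0,0,0,1],[0,-0.012,0,0,0,0,1]]' > /dev/null;python3 -c "
from h import *
st()
n='top';im=ctrl.get_image(n)
cv2.imwrite('pics/t5.png',cv2.resize(im[150:230,210:345,::-1],None,fx=5,fy=5,interpolation=cv2.INTER_CUBIC))"
```

```text
12.68 jigTCP [  59.6 -107.    33.4] F [-1.4 -1.5  0.8] w 0.8 g 0.8
```

View pics/t5.png

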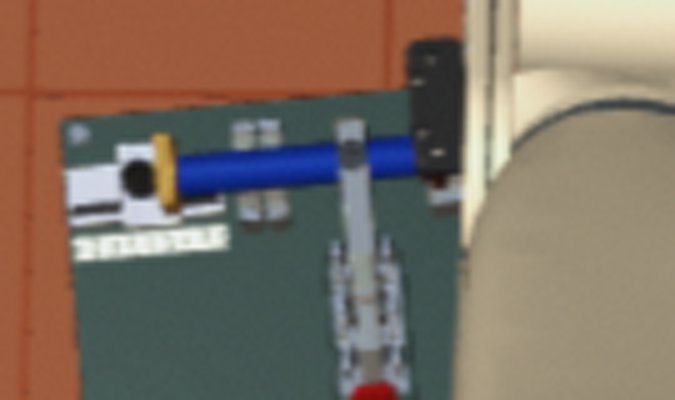

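The rod's end is now right at the brass face, at crop (178, 175). I'll keep going in tiny steps until the force rises.

```bash

python3 -m inch '[[0,-0.004,0,0,0,0,1],[0,-0.008,0,0,0,0,1],[0,-0.008,0,0,0,0,1]]' > /dev/null;python3 -c "
from h import *
st()"
python3 -m inch '[[0,-0.004,0,0,0,0,1],[0,-0.008,0,0,0,0,1],[0,-0.008,0,0,0,0,1]]' > /dev/null;python3 -c "
from h import *
st()"
```

```text
13.1 jigTCP [  59.6 -105.9   33.4] F [-0.8 -2.   1.7] w 0.5 g 1.2
13.47 jigTCP [  59.6 -105.9   33.4] F [-0.5 -7.2  1.2] w 0.5 g 3.7
```

Contact: the position has stalled at 7 N. I'll hold briefly, back off, and lift.

```bash

python3 -m inch '[[0,0,0,0,0,0,1],[0,0,0,0,0,0,1],[0,0.02,0,0,0,0,1],[0,0.1,0,0,0,0,1],[0,0.25,0,0,0,0,1],[0,0.25,-0.3,0,0,0,1],[0,0.25,-0.7,0,0,0,-1],[0,0.25,-1,0,0,0,-1],[0,0.25,-1,0,0,0,-1]]' > /dev/null
python3 -m inch '[[0,0,-0.35,0,0,0,-1],[0,0,-0.35,0,0,0,-1]]' >/dev/null
python3 - <<'E'
from h import *
st(); go([-97.5,10,235])
n='top';im=ctrl.get_image(n)
m=mask(n,im,(105,120,40),(130,255,255),(235,165,345,200)); y,x=np.nonzero(m); e=x.min(); b=[[e-.5,y[x==e].mean()]]
print(b,x.max(),RZ.inv().apply(onz(n,b,50)-O))
g=mask(n,im,(0,180,80),(4,255,255),(265,190,310,285)); y,x=np.nonzero(g); print(x.min(),x.max(),y.min(),y.max())
E
```

```text
14.85 jigTCP [  61.6 -143.6  239.3] F [-0.  -0.6 -0.1] w 47.1 g 0.0
shift [-1.061 -1.023  0.021] turn [ 0.001 -0.008 -0.001] n 1.06
[[np.float64(244.5), np.float64(183.5)]] 319 [[ 63.17951456 104.26910275  50.        ]]
280 290 227 246
```

```bash

python3 -m inch '[[-0.4,-0.3,0,0,0,0,-1],[-0.8,-0.7,0,0,0,0,-1],[-1,-1,0,0,0,0,-1],[-1,-1,0,0,0,0,-1],[-1,-1,0,0,0,0,-1],[-1,-1,0,0,0,0,-1]]' > /dev/null
python3 - <<'E'
from h import *
st(); go([-97.5,9.5,142])
E
```

```text
15.65 jigTCP [-90.1   7.1 235. ] F [ 0.7  0.3 -0.2] w 87.8 g 0.0
shift [-0.048 -0.016  0.62 ] turn [0.    0.001 0.   ] n 0.62
```

```bash

python3 -m inch '[[-0.05,-0.016,0.1,0,0,0,-1],[-0.05,-0.016,0.4,0,0,0,-1],[-0.05,-0.016,0.62,0,0,0,-1],[-0.05,-0.016,0.62,0,0,0,-1],[-0.05,-0.016,0.62,0,0,0,-1]]' > /dev/null
python3 -m inch '[[0,0,0,0,0,0,1],[0,0,0,0,0,0,1],[0,0,0,0,0,0,1],[0,0,0,0,0,0,1],[0,0,0,0,0,0,1],[0,0,0,0,0,0,1],[0,0,0,0,0,0,1],[0,0,0,0,0,0,1]]'
python3 - <<'E'
from h import *
st(); p=RZ.inv().apply(ctrl.get_obs()['ee_pos']-O)
d=p+[46,0,19-74]; r=np.hypot(d[0],d[2]); t0=np.arctan2(d[2],-d[0]); print(r,t0)
for th in np.append(np.arange(.9,-.01,-.15),-.03):
    print(th.round(2),((-46-r*np.cos(th)-p[0])/150).round(3),(-(74+r*np.sin(th)-19-p[2])/150).round(3))
E
```

```text
t: 17.27
ee_pos: [526.2, 94.9, 142.9]
orientation: [-3.138, -0.141, 0.0]
ft_force: [-0.4, -0.1, 0.3]
width: 21.5
grasp_force: 30.0
17.27 jigTCP [-97.9  10.2 142.9] F [-0.4 -0.1  0.3] w 21.5 g 30.0
102.0244631071993 1.037419771456044
0.9 -0.077 0.053
0.75 -0.152 0.122
0.6 -0.216 0.202
0.45 -0.267 0.29
0.3 -0.304 0.385
0.15 -0.327 0.484
-0.0 -0.334 0.586
-0.03 -0.334 0.606
```

```bash

python3 -m inch '[[-0.077,0,0.053,0,0,0,1],[-0.152,0,0.122,0,0,0,1],[-0.216,0,0.202,0,0,0,1],[-0.267,0,0.29,0,0,0,1],[-0.304,0,0.385,0,0,0,1],[-0.327,0,0.484,0,0,0,1],[-0.334,0,0.586,0,0,0,1],[-0.334,0,0.6,0,0,0,1],[-0.334,0,0.6,0,0,0,1],[-0.334,0,0.6,0,0,0,1]]' >/dev/null
python3 - <<'E'
from h import *
st()
E
```

```text
18.52 jigTCP [-148.5    9.9   53.3] F [-4.8 -4.1 18.6] w 21.8 g 30.0
```

The lever is on its stop with an 18 N reaction. I'll release, lift and check.

```bash

python3 -m inch '[[0,0,-0.01,0,0,0,-1],[0,0,-0.01,0,0,0,-1],[0,0,-0.01,0,0,0,-1],[0,0,-0.01,0,0,0,-1],[0,0,-0.01,0,0,0,-1],[0,0,-0.4,0,0,0,-1],[0,0,-0.8,0,0,0,-1],[0,0,-0.9,0,0,0,-1],[0,0,-0.9,0,0,0,-1]]' >/dev/null
python3 -m inch '[[-0.4,0,0,0,0,0,-1],[-0.8,0,0,0,0,0,-1],[-0.8,0,0,0,0,0,-1]]' >/dev/null
python3 - <<'E'
from h import *
st()
a=ctrl.get_image('top')[150:280,205:345,::-1]; b=ctrl.get_image('scene')[235:410,210:375,::-1]
r=lambda i:cv2.resize(i,(400,400),interpolation=cv2.INTER_CUBIC)
cv2.imwrite('pics/end.png',np.hstack([r(a),r(b)]))
E
```

```text
20.02 jigTCP [-274.2    9.7  185.3] F [ 0.3 -0.   0.4] w 88.0 g 0.0
```

View pics/end.png

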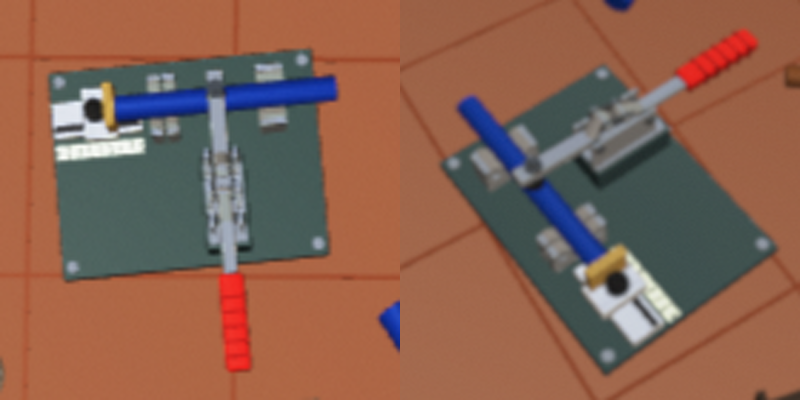

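The lever is shut, the tip is on the rod, and the rod's end is against the brass at (113, 107) in the left half. Handing in.

```bash
python3 -c "
from workcell import ctrl
print(ctrl.close_job())"
```

```text
the job is handed in; nothing more can be done
None
```

The blue rod is against the brass stop with the lever snapped shut and clamped, the gripper is clear, and the job was handed in at about 20 s; the hand-in gave no verdict, so this rests on the final pictures and force readings.

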